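# Fish a dropped nut out of the gap between two power supplies

### The job

A brass nut has dropped into the narrow gap between the two black power supplies standing on edge. Take the orange-handled reach hook by its handle, reach over the nut into the gap with the bent tip, and drag the nut right out through the gap's open end onto the free worktop, without touching the nut with the fingers. Then set the hook down standing upright on its handle, with its tip clear of the gap.

Things in the scene. Friction and masses are not known exactly. Their poses are not given: they have to be found in the camera images.
- hook_grip (a point): Centre of the reach hook's handle, half-way up. The handle is an upright orange plastic block with black ribs, 70 mm long (along its x), 26 mm wide (y), 44 mm tall, standing on the worktop; take it from above across its 26 mm width. Axes: x along the tool from handle to tip, z up. A 6 mm steel rod leaves the handle's front 13 mm above this point and runs level; at its end it is bent straight down. Loose, about 0.15 kg.
- hook_tip (a point): Centre of the lower edge of the hook's bent-down tip: 145 mm ahead of hook_grip along x, 20 mm below it, 2 mm above the worktop when the hook stands. The tip is flattened to a steel paddle 18 mm wide (y), 4 mm thick (x); the level rod's underside is 30 mm above this edge, so a nut fits under the rod. Same axes as hook_grip.
- brass_nut: The dropped part: a brass hexagon nut lying flat on the worktop in the gap, 25 mm across its corners, 14 mm tall, about 0.04 kg, with its collar upwards. Origin at the centre of its underside. (A similar steel-coloured nut lies on the flat black case; it is not the one meant.)
- psu_bracket: Fixed steel bracket with two black power supplies standing on edge, side by side, each 150 mm long, 36 mm thick and 65 mm tall. Between them is a straight gap 34 mm wide, open above and at its mouth, with the bare worktop as its floor, closed at the far end by a steel plate 152 mm in. Origin on the worktop at the centre of the gap's mouth; x runs level into the gap, y across it, z up. In front of the mouth (negative x) the worktop is free.

How it is judged (in metres and radians):
On the way:
1. the hook's tip is down in the gap, close to the nut (x of hook_tip in the frame of psu_bracket above 0.02 m and y of hook_tip in the frame of psu_bracket between -0.017 and 0.017 m and height (world z) of hook_tip below 0.014 m and x of brass_nut in the frame of psu_bracket above 0 m and horizontal distance between hook_tip and brass_nut below 0.04 m), for 0.05 s.
At the end, for the whole second after the job is handed in: The nut lies still on the worktop in front of the gap, its centre at least 15 mm outside the mouth (all of it out), and the hook stands on the worktop on its handle, upright within 10 degrees, its tip outside the gap's mouth (x of brass_nut in the frame of psu_bracket below -0.015 m and height (world z) of brass_nut between -0.01 and 0.02 m and linear speed of brass_nut below 0.02 m/s and x of hook_tip in the frame of psu_bracket below 0 m and angle between hook_grip's own z axis and vertical below 0.17 rad and height (world z) of hook_grip between 0.012 and 0.034 m); the robot touches nothing.
It fails at once if the fingers touch the brass nut (contact force between the fingers and brass_nut above 0.3 N).
It also fails if it takes over 45 s, if anything falls off the work surface, if the arm or the gripper's body presses on something with over 40 N, if the wrist force passes 120 N, or if a joint passes its speed limit or range.

### The arm

A 6-joint arm with a two-finger parallel gripper is mounted at the origin on a cart in front of the work surface, level with it; the furniture and walls round the work are solid. World frame = base frame: x ahead of the robot, y to its left, z up, the work surface at z = 0. Lengths are in m, angles in degrees, forces in N, time in s.
With the tool pointing down it reaches from about 0.375 to 0.9 m from the base axis. Payload 3.1 kg.
Tool frame: the origin (TCP) lies at the very end of the fingers, on their centre line; the grasp point (between the pads) lies 19 mm behind it; z points along the fingers, y is the line along which they close (so a half turn about z gives the same grasp; the last joint's range is limited). The gripper opens to 87 mm and grips with 3 to 60 N. Pads are 19 mm wide; open, the fingers measure 117 mm over their backs; the gripper's body (75 mm by 190 mm) begins 51 mm behind the grasp point.
Start: joints at [63.971, 30.224, 82.088, -0, 67.689, -10.227], TCP at [0.17, 0.601, 0.223] pointing down, gripper open.
Joint ranges: [-176.69, 176.69], [-43.24, 126.21], [12.49, 139.97], [-82, 262], [0, 151.66], [-163.58, 163.58]. Speed limits (degrees/s): [159.86, 159.86, 180, 180, 180, 180].

### API

Orientations are given as a 3x3 rotation matrix whose columns are the frame's x, y, z axes.
In Python, from rig import bot, imaging gives the robot as it stands.
- The arm moves only by the tool drive_tool, never from a script. Its argument "deltas" is text: rows parted by semicolons, each of 5 numbers parted by spaces: the finger opening in mm, from 0 to 87, then the shift along the world's x, y, z in mm, then the turn about the world's z in rad. In form: jaw dx dy dz twist; .... A call has 1 to 12 rows; each row is the pose to reach, as a shift and turn from the pose commanded when the call began; what a row does not reach only later rows make up. A row lasts 1/10 s, in which the tool goes at most 50 mm and 8.59 degrees, less where a joint would pass 70% of its speed; a pose out of reach is approached as far as the arm can. A call with a gripper value outside its range is refused whole. The fingers move at their own pace and stop on an object; the grip force is fixed at half the most. Time passes only in rows, so rows that repeat a pose let the fingers close. It gives the time, the measured TCP pose, the force, the opening and the grip force at its end, in the units of the state.
- bot.read_state(): the state, without advancing time (a new reading comes with each control period).
- imaging.capture(name): name is "scene" or "top" or "wrist"; returns the picture (480x640x3 uint8, red, green, blue); there is no depth.
- imaging.camera_model(name): a dict with "fx", "fy", "cx", "cy" (pixels), "T" (4x4, takes a point from camera to world coordinates). Camera axes: x right, y down, z forward; pixel columns grow to the right and rows downward; lengths in m; the calibration is good to about 2 mm. A picture is of the moment at which its call begins: read the wrist's pose just before it. camera_model takes no time and is no camera call; for the wrist camera it gives the pose at the moment of the call.
- bot.hand_in(): hands the job in; it is judged then, once.
The state is a dict: "time_s": time; "joint_positions": joint angles; "qvel": joint speeds; "tau": joint torques, N m; "position": TCP position; "tcp_rot": TCP orientation; "force": force on the tool from outside, world axes, zero at the start; "moment": the same for the moment, N m; "opening": opening from 0.0 (shut) to 1.0 (fully open); "grasp_force": force on a finger pad.
Only numpy, scipy, OpenCV 4.12 (cv2) and the standard library are available. Lean on these libraries where they do the work, as an engineer would, in place of code of your own. Each camera call takes 0.05 s, during which the arm holds its last target. There are 200 camera calls.

## Working session

There is one attempt and no reset: what is moved stays moved. The work goes in short steps, Python scripts to look and compute and a tool call to move; the robot and the scene stay as the last step left them, time stands still between calls to the robot, and variables do not carry over. Pictures are saved under pics/ and viewed, at most 12 in all, crops included, and the job is handed in when it is done.

Besides the shell and the picture viewer there is one more tool, called after "Request:" as name(argument=value, ...) on one line, values as JSON. drive_tool: Moves the arm, as the interface text tells. Its arguments: {"type":"object","properties":{"deltas":{"type":"string"}},"required":["deltas"]}

```bash
mkdir -p pics; python3 - <<'E'
from rig import bot, imaging
import cv2
for n in("top","scene"):
    im=imaging.capture(n); cv2.imwrite(f"pics/{n}0.png",im[:,:,::-1])
    m=imaging.camera_model(n); print(n,m["fx"],m["cx"],m["cy"],m["T"])
s=bot.read_state(); print(s["position"],s["tcp_rot"],s["time_s"])
E
```

```text
top 479.52881201011587 321.28197245324105 236.5660500851019 [[ 0.0141832  -0.98551296  0.16900604  0.26741944]
 [-0.99976649 -0.01122139  0.01846719 -0.22142711]
 [-0.01630318 -0.1692285  -0.98544199  0.9026203 ]
 [ 0.          0.          0.          1.        ]]
scene 566.6633521862169 323.16961116599845 239.8071759704876 [[ 0.5155216  -0.57479444  0.63549102 -0.20041306]
 [-0.85686762 -0.34920218  0.3792568  -0.56540994]
 [ 0.00392015 -0.74004675 -0.67254401  0.658781  ]
 [ 0.          0.          0.          1.        ]]
[0.16988384 0.60080511 0.22167155] [[-9.62194910e-01  2.72360456e-01 -8.58246862e-04]
 [ 2.72361572e-01  9.62193449e-01 -1.71508604e-03]
 [ 3.58677892e-04 -1.88400052e-03 -9.99998161e-01]] 0.1
```

View pics/top0.png

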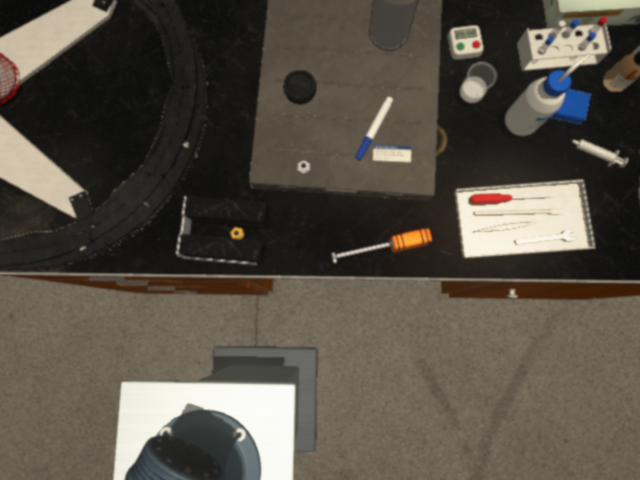

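View pics/scene0.png

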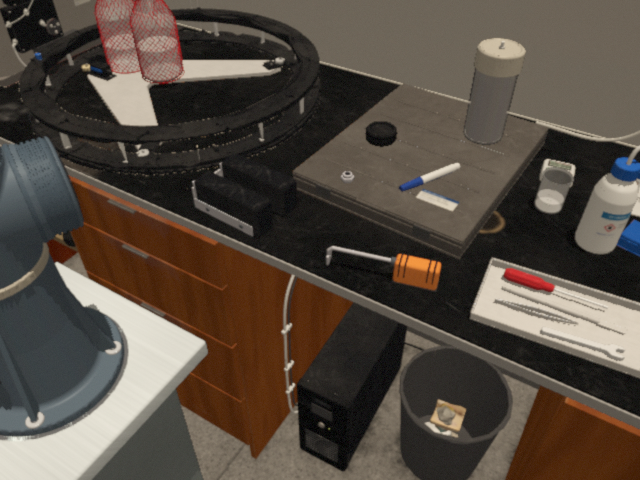

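The top view shows the hook handle at about (411,240), its tip at (335,258), and the nut at (237,233) in a gap whose mouth opens right (−y world). The scene view agrees. I'll take measurements and an enlarged crop.

```bash
cat > h.py <<'E'
import numpy as np, cv2
from rig import bot, imaging
def ray(m,u,v,z):
    d=m["T"][:3,:3]@np.array([(u-m["cx"])/m["fx"],(v-m["cy"])/m["fy"],1]); o=m["T"][:3,3]
    return o+d*(z-o[2])/d[2]
def proj(m,p):
    q=m["T"][:3,:3].T@(np.array(p)-m["T"][:3,3]); return np.array([m["cx"]+m["fx"]*q[0]/q[2],m["cy"]+m["fy"]*q[1]/q[2]])
E
python3 - <<'E'
from h import *
m=imaging.camera_model("top"); im=cv2.imread("pics/top0.png")
h=cv2.cvtColor(im,cv2.COLOR_BGR2HSV)
def blob(lo,hi,x0,x1,y0,y1):
    k=cv2.inRange(h,lo,hi); q=np.zeros_like(k); q[y0:y1,x0:x1]=k[y0:y1,x0:x1]
    return np.argwhere(q)[:,::-1].astype(np.float32)
o=blob((5,120,90),(22,255,255),380,445,220,260); r=cv2.minAreaRect(o); print("handle",r,ray(m,*r[0],.04))
b=cv2.boxPoints(r); print([ray(m,*p,.044).round(3) for p in b])
n=blob((15,100,90),(32,255,255),225,250,222,245); r=cv2.minAreaRect(n); print("nut",r,ray(m,*r[0],.012))
print("tip",ray(m,335,258,.02), "edge",ray(m,300,272,0))
c=cv2.resize(im[185:275,170:290],None,fx=6.6,fy=6.6,interpolation=cv2.INTER_CUBIC)
c=cv2.convertScaleAbs(c,alpha=2.2,beta=20); cv2.imwrite("pics/c0.png",c)
E
```

```text
handle ((410.9999694824219, 238.99998474121094), (16.920578002929688, 41.43372344970703), 77.47119140625) [ 0.41272896 -0.36846712  0.04      ]
[array([ 0.419, -0.328,  0.044]), array([ 0.436, -0.402,  0.044]), array([ 0.406, -0.407,  0.044]), array([ 0.388, -0.334,  0.044])]
nut ((236.5, 233.0), (12.0, 13.0), 90.0) [ 0.42518353 -0.04416362  0.012     ]
tip [ 0.37879292 -0.23087546  0.02      ] edge [ 0.35390839 -0.165301    0.        ]
```

View pics/c0.png

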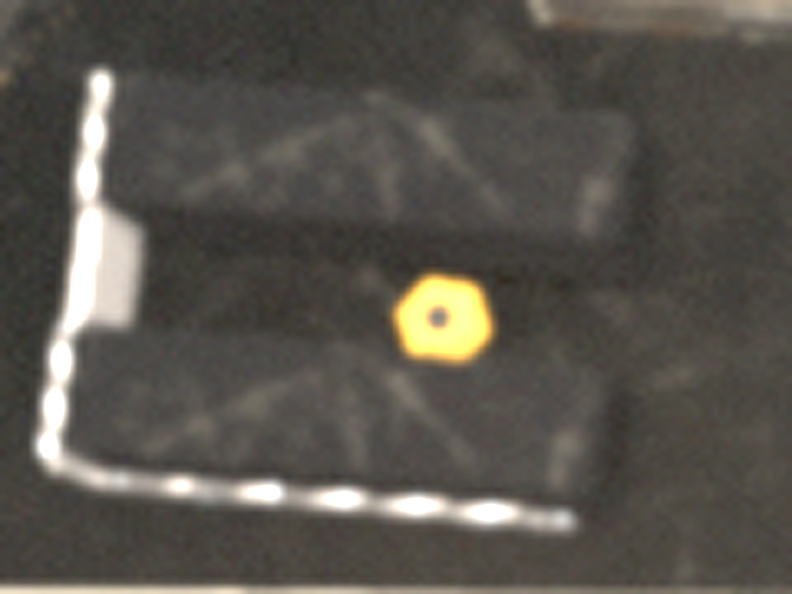

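The crop shows the gap clearly: the mouth is on the right, the nut is at the crop centre, and the closing plate is on the left. Next I'll move to above the bracket and look with the wrist camera.

Request:
drive_tool(deltas="87 30 -35 20 -0.1; 87 60 -75 30 -0.2; 87 90 -115 30 -0.3; 87 115 -160 30 -0.4; 87 140 -205 30 -0.5; 87 165 -250 30 -0.6; 87 190 -295 30 -0.7; 87 210 -340 30 -0.8; 87 230 -385 30 -0.9; 87 245 -430 30 -1.0; 87 250 -470 30 -1.06; 87 250 -500 30 -1.06")

```text
time_s: 1.3
position: [0.4209, 0.0987, 0.2524]
tcp_rot: [[-0.23, 0.973, 0.0], [0.973, 0.23, -0.001], [-0.001, 0.0, -1.0]]
force: [0.4, -0.6, -1.2]
opening: 0.998
grasp_force: 0.0
```

Request:
drive_tool(deltas="87 0 -50 0 0; 87 0 -100 0 0; 87 0 -140 0 0; 87 0 -170 0 0; 87 0 -200 0 0; 87 0 -200 0 0; 87 0 -200 0 0")

```text
time_s: 2.0
position: [0.4197, -0.0988, 0.2522]
tcp_rot: [[-0.231, 0.973, -0.001], [0.973, 0.231, 0.001], [0.001, -0.001, -1.0]]
force: [0.4, 0.4, -0.2]
opening: 0.999
grasp_force: 0.0
```

```bash
python3 - <<'E'
from h import *
import pickle
m=imaging.camera_model("wrist"); im=imaging.capture("wrist")[:,:,::-1]; pickle.dump(m,open("w1.pkl","wb"))
cv2.imwrite("pics/w1.png",im); cv2.imwrite("pics/w1b.png",cv2.convertScaleAbs(im,alpha=1.8,beta=15)); print(m["T"][:3].round(3),m["fx"],bot.read_state()["position"])
E
```

```text
[[ 0.973  0.223  0.061  0.403]
 [ 0.231 -0.938 -0.258 -0.027]
 [-0.001  0.265 -0.964  0.415]] 373.2947336302677 [ 0.4196053  -0.09805462  0.25222398]
```

View pics/w1b.png

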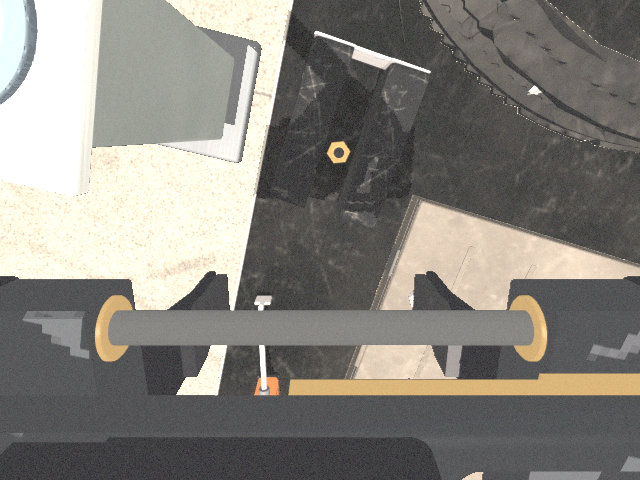

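The wrist view shows the gap running from about (325,205) at the mouth to (370,55), with the nut at (339,152) and the hook tip at (263,300). I'll enlarge it for edge picking.

```bash
python3 - <<'E'
from h import *
im=cv2.imread("pics/w1.png")[25:225,255:445]
c=cv2.resize(im,None,fx=3,fy=3,interpolation=cv2.INTER_CUBIC)
c=(255*(c/255.)**.45).astype(np.uint8); cv2.imwrite("pics/c1.png",c)
E
```

```text
(no output)
```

View pics/c1.png

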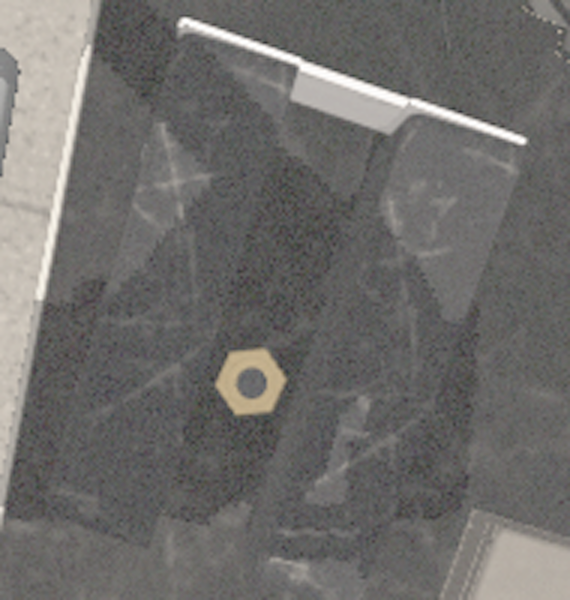

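```bash
python3 - <<'E'
from h import *
import pickle
m=pickle.load(open("w1.pkl","rb")); P=lambda x,y,z:ray(m,x/3+255,y/3+25,z)
A,B,C,L,R=[P(*p,.065) for p in((300,63),(408,102),(155,545),(180,22),(525,142))]
hd=lambda a,b:np.degrees(np.arctan2(*(b-a)[[1,0]]))
print(A,B,C,L,R); print("AB",np.linalg.norm(B-A),hd(B,A),"AC",np.linalg.norm(A-C),hd(C,A),"LR",np.linalg.norm(L-R),hd(R,L))
nut=P(251,381,.012); print("nut",nut)
t=imaging.camera_model("top"); q=lambda x,y,z:ray(t,x/6.6+170,y/6.6+185,z)
print("top: plate",q(100,75,.065),q(50,450,.065),"nut",q(438,318,.012))
ed=((100,208),(90,330)); print([q(*e,.065) for e in ed])
print("tip w",ray(m,263.5,299,.004),ray(m,263.5,299,.03))
E
```

```text
[0.41507454 0.04951992 0.065     ] [0.44780468 0.04683313 0.065     ] [ 0.40580524 -0.0957746   0.065     ] [0.37947789 0.05187547 0.065     ] [0.48370521 0.04444668 0.065     ]
AB 0.03284023101491324 175.3071640036442 AC 0.14558989494767421 86.34967091929545 LR 0.1044917280484891 175.9231452314565
nut [ 0.42605072 -0.0413144   0.012     ]
top: plate [0.48197687 0.04132992 0.065     ] [0.37832491 0.04834035 0.065     ] nut [ 0.42483118 -0.04392022  0.012     ]
[array([0.44478441, 0.03900525, 0.065     ]), array([0.41111182, 0.0396155 , 0.065     ])]
tip w [ 0.38083577 -0.22928962  0.004     ] [ 0.38225391 -0.21647996  0.03      ]
```

Request:
drive_tool(deltas="65 -2 -50 0 0; 65 -4 -100 0 0; 65 -6 -150 0 0; 65 -7 -200 -30 0; 65 -7 -240 -60 0; 65 -7 -270 -90 0; 65 -7 -270 -130 0; 65 -7 -270 -160 0; 65 -7 -270 -185 0; 65 -7 -270 -185 0; 65 -7 -270 -185 0")

```text
time_s: 3.15
position: [0.4137, -0.3675, 0.0676]
tcp_rot: [[-0.234, 0.972, -0.001], [0.972, 0.234, 0.001], [0.001, -0.0, -1.0]]
force: [-0.5, -0.1, 0.5]
opening: 0.747
grasp_force: 0.0
```

```bash
python3 - <<'E'
from h import *
im=imaging.capture("scene")[:,:,::-1]; cv2.imwrite("pics/s1.png",cv2.resize(im[180:330,300:500],None,fx=3,fy=3))
print(bot.read_state()["position"])
E
```

```text
[ 0.41414624 -0.36836347  0.06851046]
```

View pics/s1.png

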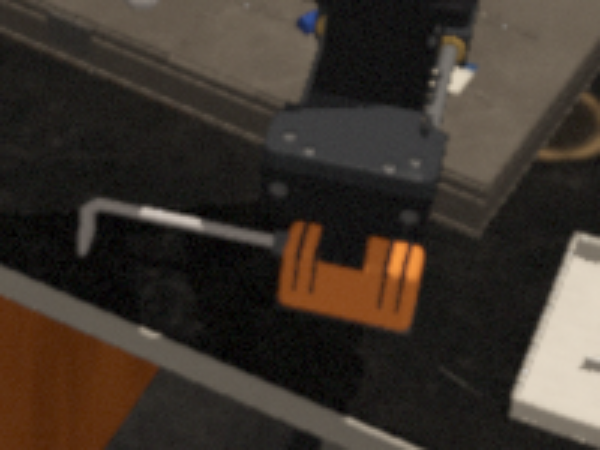

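The scene crop shows the fingers centred over the orange handle, straddling it. I'll descend, close and lift.

Request:
drive_tool(deltas="65 0 0 -25 0; 65 0 0 -45 0; 65 0 0 -56 0; 65 0 0 -56 0; 20 0 0 -56 0; 15 0 0 -56 0; 15 0 0 -56 0; 15 0 0 -56 0; 15 0 0 -56 0; 15 0 0 -56 0; 15 0 0 -56 0")

```text
time_s: 4.3
position: [0.4133, -0.3687, 0.0117]
tcp_rot: [[-0.233, 0.973, 0.0], [0.973, 0.233, -0.0], [-0.0, 0.0, -1.0]]
force: [-0.6, 0.8, 1.3]
opening: 0.293
grasp_force: 30.0
```

Request:
drive_tool(deltas="15 0 0 10 0; 15 0 0 25 0; 15 0 0 40 0; 15 0 0 40 0; 15 0 0 40 0")

```text
time_s: 4.8
position: [0.4131, -0.3686, 0.0518]
tcp_rot: [[-0.233, 0.973, 0.0], [0.973, 0.233, -0.0], [-0.0, 0.0, -1.0]]
force: [-0.3, -0.9, -2.0]
opening: 0.295
grasp_force: 30.0
```

Request:
drive_tool(deltas="15 0 25 0 -0.1; 15 -3 50 0 -0.2; 15 -5 75 0 -0.305; 15 -5 90 0 -0.305; 15 -5 90 0 -0.305; 15 -5 90 0 -0.305")

```text
time_s: 5.4
position: [0.4089, -0.2795, 0.0514]
tcp_rot: [[0.068, 0.998, 0.001], [0.998, -0.068, -0.001], [-0.001, 0.001, -1.0]]
force: [0.1, -0.2, -1.6]
opening: 0.292
grasp_force: 30.0
```

```bash
python3 - <<'E'
from h import *
import pickle
m=imaging.camera_model("wrist"); im=imaging.capture("wrist")[:,:,::-1]; s=bot.read_state(); print(s["position"],s["tcp_rot"][:,1])
pickle.dump(m,open("w2.pkl","wb")); cv2.imwrite("pics/w2.png",(255*(im/255.)**.6).astype(np.uint8))
t=imaging.camera_model("top")
p=s["position"]; x=np.array([-s["tcp_rot"][1,1]*1,s["tcp_rot"][0,1],0]); tip=p+.145*x; tip[2]=p[2]-.010
print("pred tip",tip,proj(m,tip),proj(t,tip)); cv2.imwrite("pics/t2.png",imaging.capture("top")[:,:,::-1])
for q in ([.4205,-.104,.065],[.4255,-.0425,.012]): print(proj(m,q))
E
```

```text
[ 0.4091117  -0.28020621  0.05153504] [ 0.99762889 -0.06880406  0.00161118]
pred tip [ 0.41908828 -0.13555002  0.04153504] [321.3808991  -51.96485007] [283.13540963 233.98428146]
[ 319.34942863 -206.10140527]
[ 321.60895475 -287.00305873]
```

View pics/w2.png

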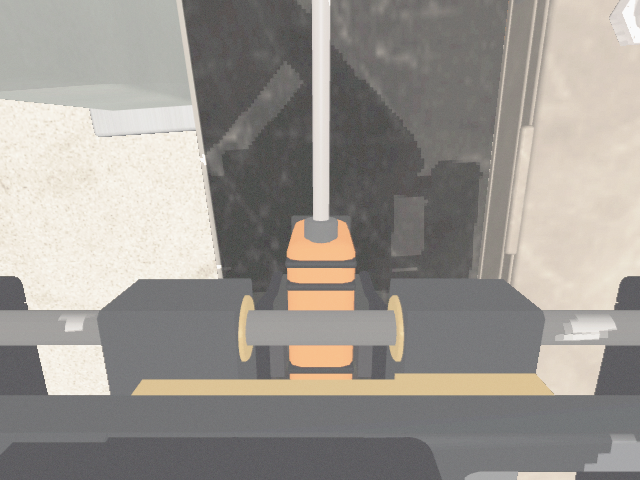

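The wrist view shows the handle straight in the grip, with the rod running straight ahead at column 321. Now I'll check the tip in the top view.

```bash
python3 - <<'E'
from h import *
import pickle
m=pickle.load(open("w2.pkl","rb")); a=ray(m,321,221,.083); print("front",a, "pred", np.array([.4091,-.2802])+.035*np.array([.0688,.9976]))
c=cv2.imread("pics/t2.png")[185:275,170:310]
c=cv2.resize(c,None,fx=5.5,fy=5.5,interpolation=cv2.INTER_CUBIC); cv2.imwrite("pics/c2.png",(255*(c/255.)**.5).astype(np.uint8))
E
```

```text
front [ 0.41208618 -0.23622778  0.083     ] pred [ 0.411508 -0.245284]
```

View pics/c2.png

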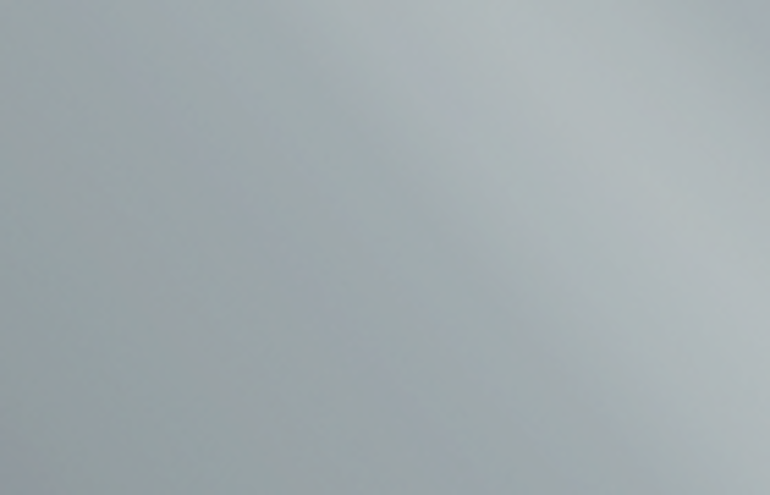

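The arm hides the tip from the top camera, so I'll use the scene camera.

```bash
python3 - <<'E'
from h import *
t=imaging.camera_model("scene"); im=imaging.capture("scene")[:,:,::-1]
c=cv2.resize(im[140:300,180:390],None,fx=3.7,fy=3.7,interpolation=cv2.INTER_CUBIC); cv2.imwrite("pics/c3.png",(255*(c/255.)**.5).astype(np.uint8))
for q in ([.4191,-.1355,.0415],[.4191,-.1355,.0745],[.4198,-.1265,.0415]): print((proj(t,q)-[180,140])*3.7)
E
```

```text
[418.79211201 262.71319983]
[416.48520259 206.3069159 ]
[403.43529752 255.51684232]
```

View pics/c3.png

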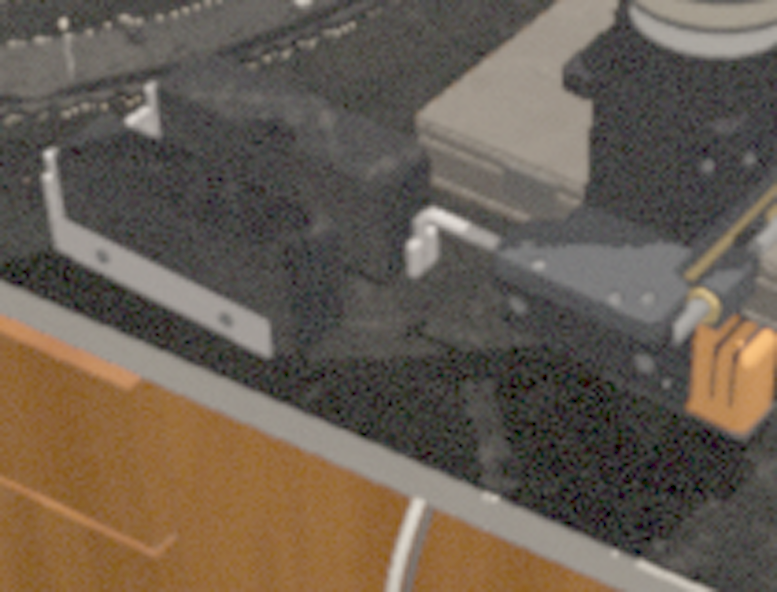

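The tip sits at about (420,270), within about 2 mm of the prediction and in line with the gap mouth. I'll go in over the nut, then down.

Request:
drive_tool(deltas="15 2 30 0 0; 15 4 60 0 0; 15 6 90 0 0; 15 8 117 0 0; 15 8 117 0 0; 15 8 117 0 0")

```text
time_s: 6.15
position: [0.417, -0.1623, 0.0516]
tcp_rot: [[0.069, 0.998, 0.001], [0.998, -0.069, -0.001], [-0.001, 0.001, -1.0]]
force: [0.5, -0.4, -0.5]
opening: 0.297
grasp_force: 30.0
```

Request:
drive_tool(deltas="15 0 0 -10 0; 15 0 0 -20 0; 15 0 0 -30 0; 15 0 0 -38 0; 15 0 0 -38 0; 15 0 0 -38 0")

```text
time_s: 6.75
position: [0.4158, -0.1616, 0.013]
tcp_rot: [[0.07, 0.998, -0.001], [0.998, -0.07, 0.001], [0.001, -0.001, -1.0]]
force: [0.3, 1.5, -0.9]
opening: 0.293
grasp_force: 30.0
```

No contact force on the way down. Now I'll drag it out gently.

Request:
drive_tool(deltas="15 -1 -10 0 0; 15 -1 -20 0 0; 15 -2 -30 0 0; 15 -3 -40 0 0; 15 -3 -50 0 0; 15 -4 -60 0 0; 15 -5 -70 0 0; 15 -5 -80 0 0; 15 -6 -90 0 0; 15 -7 -100 0 0; 15 -8 -110 0 0; 15 -8 -120 0 0")

```text
time_s: 7.95
position: [0.4079, -0.2823, 0.0135]
tcp_rot: [[0.07, 0.998, -0.0], [0.998, -0.07, 0.0], [0.0, -0.0, -1.0]]
force: [-0.7, 0.2, -0.1]
opening: 0.296
grasp_force: 30.0
```

Request:
drive_tool(deltas="15 0 -6 0 0; 15 -1 -12 0 0; 15 -1 -15 0 0; 15 -1 -15 0 0; 15 -1 -15 -1.5 0; 15 -1 -15 -1.5 0")

```text
time_s: 8.55
position: [0.407, -0.2962, 0.0119]
tcp_rot: [[0.07, 0.998, -0.0], [0.998, -0.07, 0.0], [0.0, -0.0, -1.0]]
force: [-0.1, 0.7, -0.8]
opening: 0.299
grasp_force: 30.0
```

```bash
python3 - <<'E'
from h import *
t=imaging.camera_model("scene"); im=imaging.capture("scene")[:,:,::-1]
c=cv2.resize(im[140:300,180:390],None,fx=3.7,fy=3.7,interpolation=cv2.INTER_CUBIC); cv2.imwrite("pics/c4.png",(255*(c/255.)**.5).astype(np.uint8))
E
```

```text
(no output)
```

View pics/c4.png

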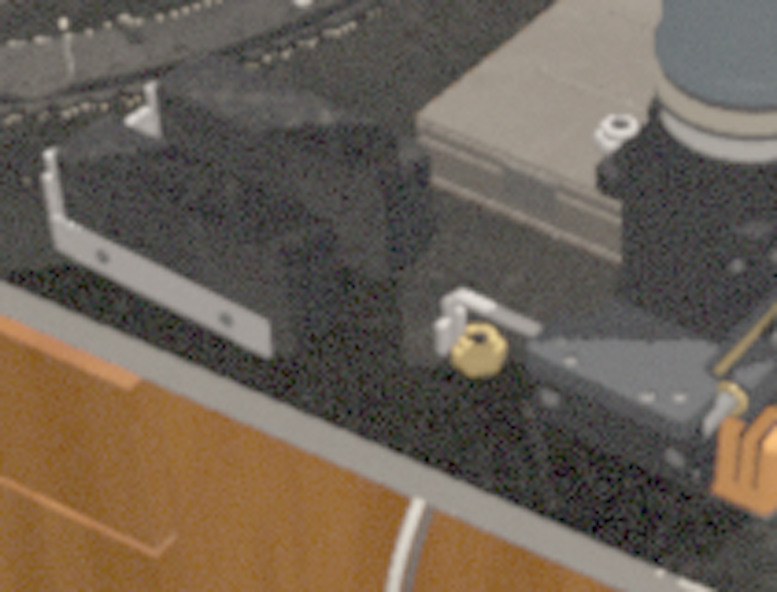

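The nut is out in front of the mouth, against the paddle. I'll release and retreat.

Request:
drive_tool(deltas="20 0 0 0 0; 40 0 0 0 0; 55 0 0 0 0; 55 0 0 0 0; 55 0 0 0 0; 55 0 0 20 0; 55 0 0 45 0; 55 0 0 80 0; 55 0 0 120 0; 55 0 0 160 0; 55 0 0 160 0; 55 0 0 160 0")

```text
time_s: 9.8
position: [0.4074, -0.2969, 0.1729]
tcp_rot: [[0.07, 0.998, 0.002], [0.998, -0.07, -0.002], [-0.002, 0.002, -1.0]]
force: [1.2, -0.8, -0.3]
opening: 0.633
grasp_force: 0.0
```

```bash
python3 - <<'E'
from h import *
t=imaging.camera_model("scene"); im=imaging.capture("scene")[:,:,::-1]
c=cv2.resize(im[140:340,180:440],None,fx=3,fy=3,interpolation=cv2.INTER_CUBIC); cv2.imwrite("pics/c5.png",(255*(c/255.)**.5).astype(np.uint8))
u,v=180+479/3.7,140+350/3.7; p=ray(t,u,v,.008)-[.4205,-.104,0]; print("nut local x",p[:2]@[.0698,.9976])
E
```

```text
nut local x -0.06763703848080789
```

View pics/c5.png

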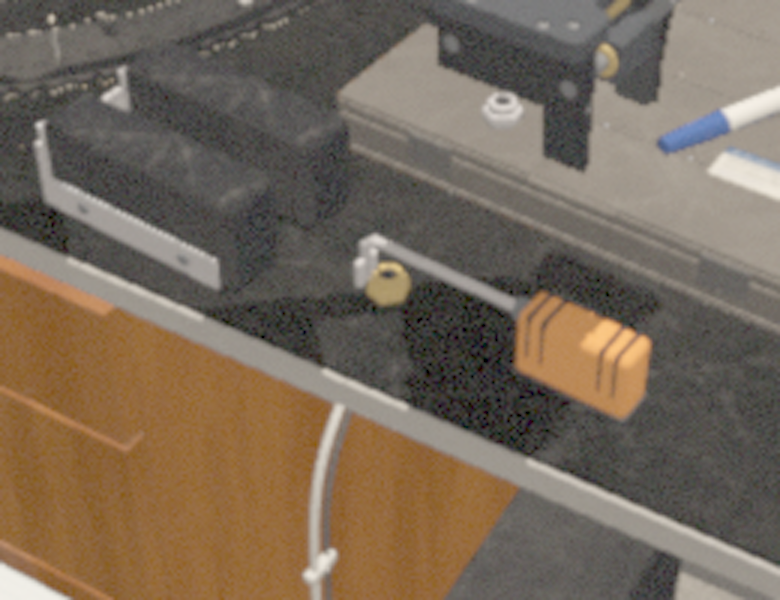

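The hook stands upright with its tip at (365,265), clear of the mouth. The nut lies flat at (388,285), out of the gap, and the gripper is clear of everything.

```bash
python3 -c "
from rig import bot; print(bot.hand_in())"
```

```text
the job is handed in; nothing more can be done
None
```

I handed the job in at about 10 s on the clock: the nut was dragged out and lies about 68 mm in front of the mouth by camera estimate, and the hook stands upright with its tip clear of the gap; the hand-in call returned no pass/fail verdict.

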